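# Clamp a pump head in the quick-action vise for service

## Task

Put the tan plastic pump head in the bench vise so that its check valves can be unscrewed: valves up, centred along the jaws, sitting flat on both parallels with a long face pressed square against the fixed jaw. When it sits there, with the cam lever still open, push the sliding jaw up until it firmly nips the pump head, then swing the cam lever all the way home so the pump head is tightly clamped and still seated. The plastic marks easily, so feel for contact and do not ram it, and leave the other things on the bench where they are.

Things in the scene. Friction and masses are not known exactly. Their poses are not given: they have to be found in the camera images.
- pump_head: tan plastic block 90 long (its x) x 45 wide (its y) x 65 mm high (its z), 0.36 kg give or take, with two steel check valves (19 mm thick, standing 16 mm above the block, at x = +22 and -22 mm) on top. Origin: centre of its underside, z up. Starts upright on the bench. Half a turn makes no difference. Clamp it by its 90 x 65 mm faces; seated, it stands 41 mm above the jaws
- vise: blue-grey vise bolted down, base 150 x 315 mm. Origin: on the bench below the middle of the fixed jaw's clamping face; x along the 100 mm wide jaws, y from sliding to fixed jaw, z up. Bed 35 mm above the bench, back to y = -237 mm; jaw tops at 75 mm. Fixed jaw: y = 0 to 48 mm. The seated pump head has its origin at x 0, y -22.5, z 51 mm, its x along this x
- fixed_jaw: the steel face plate of the fixed jaw, 100 x 8 x 38 mm; its clamping face is the plane y = 0 of the vise. Same origin and axes as the vise
- jaw_plate: the steel face plate of the sliding jaw, 100 x 8 x 38 mm. The plate stands on a spring of 8 N per mm (up to 7 mm) in front of the sliding jaw, so the push rises by 8 N per mm once it meets the work. Its clamping face is the plane y = -110 mm of its own frame; its axes are the vise's
- carriage (a joint): how far the sliding jaw has been pushed shut, in m: 0 fully open (jaws 110 mm apart), so jaws are 0.110 minus this apart. Pushed by hand along the vise's +y; with the lever open it drags with about 6 N and stays where it is left; with the lever swung in it is locked to the bed
- jaw_back (a point): middle of the flat back face of the sliding jaw (100 mm wide, 36 to 75 mm above the bench): the place to push it; free bed behind it. 50 mm behind the plate's clamping face
- lever (a joint): cam lever on top of the sliding jaw, upright axis, rad: 0 open (points 0.7 rad behind the vise's +x), 1.4 home on its stop (0.7 rad ahead of +x), counter-clockwise from above; stays where left. Past 0.17 rad it locks the sliding jaw to the bed; its cam drives the jaw plate forward against the spring, 1.8 mm per rad, 2.5 mm in all, so the jaw must already nip the work. Takes 3 to 5 N at the knob
- lever_knob (a point): centre of the top of the red upright knob at the lever's end, 80 mm from the lever's axis; knob 18 mm thick, 47 mm tall, its top 130 mm above the bench; the flat lever bar below it lies 84 to 92 mm above the bench
- lever_pivot (a point): the lever's axis at the top of the sliding jaw, 75 mm above the bench; hub 28 mm thick, 25 mm tall
- parallel_a: ground steel parallel, 100 long (x) x 8 thick (y) x 16 mm high, loose, standing on the bed along the fixed jaw. Origin: centre of its underside
- parallel_b: the second parallel, the same, about 24 mm farther from the fixed jaw
- vial_rack: bystander: blue rack of capped vials, 90 x 60 x 46 mm, origin under its centre
- wrench: bystander: open-ended wrench, 180 mm, lying flat, origin under its middle
- reagent_bottle: bystander: amber bottle with blue cap, 72 mm thick, 160 mm tall, origin under its centre
- beaker: bystander: glass beaker, 68 mm wide, 90 mm tall, origin under its centre
- filter_box: bystander: flat blue box of filter papers, 110 x 150 x 32 mm, origin under its centre
- seal_jar: bystander: white jar, 60 mm wide, 70 mm tall, origin under its centre
Mind the look-alikes: they are no part of the job. Leave any orange or yellow look-alike of the parallel_a alone.

How it is judged:
On the way, in this order (a step that is already met when the one before it is completed fails the run):
1. the pump head sits on both parallels, centred and square against the fixed jaw (y of pump_head in the frame of vise between -0.0243 and -0.0207 m and z of pump_head in the frame of vise between 0.0495 and 0.0525 m and x of pump_head in the frame of vise between -0.012 and 0.012 m and angle between the x axis of pump_head and the x axis of vise, either way round below 0.03 rad and angle between pump_head's own z axis and vertical below 0.03 rad and z of each of parallel_a, parallel_b in the frame of vise below 0.037 m and angle between each of parallel_a, parallel_b's own z axis and vertical below 0.1 rad and y of parallel_a in the frame of vise between -0.046 and 0 m and y of parallel_b in the frame of vise between -0.046 and 0 m), for 0.2 s.
2. the sliding jaw nips the pump head against the fixed jaw with at least 3 N, the lever still open (y of pump_head in the frame of vise between -0.0243 and -0.0207 m and z of pump_head in the frame of vise between 0.0495 and 0.0525 m and x of pump_head in the frame of vise between -0.012 and 0.012 m and angle between the x axis of pump_head and the x axis of vise, either way round below 0.03 rad and angle between pump_head's own z axis and vertical below 0.03 rad and contact force between jaw_plate and pump_head above 3 N and contact force between fixed_jaw and pump_head above 2 N and value of joint lever below 0.4 rad), for 0.2 s.
At the end, for the whole second after the job is handed in: pump head clamped with over 12 N at each jaw, within 1.8 mm of the fixed jaw, 1.5 mm of seated on the parallels, 0.03 rad of square and upright, 12 mm of centred; both parallels standing under it; cam lever past 1.2 of 1.4 rad; all at rest (all of step 1 and contact force between each of jaw_plate, fixed_jaw and pump_head above 12 N and value of joint lever above 1.2 rad and linear speed of pump_head below 0.01 m/s and velocity of joint carriage below 0.01 m/s); the robot touches nothing.
It fails at once if the pump head is rammed against the vise or a parallel (over 70 N) (contact force between pump_head and jaw_plate above 70 N or contact force between pump_head and fixed_jaw above 70 N or contact force between pump_head and parallel_a above 70 N or contact force between pump_head and parallel_b above 70 N).
It fails at once if a bystander is moved by more than 30 mm (distance of any of vial_rack, wrench, reagent_bottle, beaker, filter_box, seal_jar from where it was at the start of the episode above 0.03 m).
It also fails if it takes over 64 s, if anything falls off the work surface, if the arm or the gripper's body presses on something with over 40 N, if the wrist force passes 120 N, or if a joint passes its speed limit or range.

## Robot

A 6-joint arm with a two-finger parallel gripper is mounted at the origin on the work surface. World frame = base frame: x ahead of the robot, y to its left, z up, the work surface at z = 0. Lengths are in m, angles in rad, forces in N, time in s.
With the tool pointing down it reaches from about 0.25 to 0.725 m from the base axis. Payload 4 kg.
Tool frame: the origin (TCP) lies at the very end of the fingers, on their centre line; the grasp point (between the pads) lies 19 mm behind it; z points along the fingers, y is the line along which they close (so a half turn about z gives the same grasp; the last joint's range is limited). The gripper opens to 85 mm and grips with 20 to 120 N. Pads are 22 mm wide; open, the fingers measure 114 mm over their backs; the gripper's body (76 mm by 85 mm) begins 54 mm behind the grasp point. The pads swing forward as they close: fully open they stand 13 mm farther back than shut.
Start: joints at [0, 0.241, 0.005, 1.335, 0, 1.571], TCP at [0.5, -0, 0.205] pointing down, gripper open.
Joint ranges: [-2.72, 2.72], [-1.05, 1.87], [-1.09, 1.28], [-1.99, 2.15], [-1.42, 1.44], [-3.14, 3.14]. Speed limits (rad/s): [2.79, 2.79, 3.14, 3.14, 3.14, 3.14].

## Interface

Orientations are given as a unit quaternion [x, y, z, w].
In Python, from workcell import bot, vision, workorder, boxes_of gives the robot as it stands.
- The arm moves only by the tool send_rows, never from a script. Its argument "motion" is text: rows parted by semicolons, each of 5 numbers parted by spaces: the closure, from -1 (fully open) to 1 (shut), so that 0 is half open, then the shift along the tool's x, y, z in cm, then the turn about the tool's z in rad. In form: claw x y z twist; .... A call has 1 to 5 rows; each row is the pose to reach, as a shift and turn from the pose commanded when the call began, along the tool's axes at that moment; what a row does not reach only later rows make up. A row lasts 1/10 s, in which the tool goes at most 50 mm and 8.59 degrees, less where a joint would pass 70% of its speed; a pose out of reach is approached as far as the arm can. A call with a gripper value outside its range is refused whole. The fingers move at their own pace and stop on an object; the grip force is fixed at half the most. Time passes only in rows, so rows that repeat a pose let the fingers close. It gives the time, the measured TCP pose, the force, the opening and the grip force at its end, in the units of the state.
- bot.get_obs(): the state, without advancing time (a new reading comes with each control period).
- vision.camera(name): name is "scene" or "side" or "wrist"; returns the picture (384x512x3 uint8, red, green, blue); there is no depth.
- vision.camera_model(name): a dict with "fov_y" (degrees; the focal length in pixels is half the picture's height over the tangent of half this angle, whatever the lens; pixels are square), "cx", "cy" (the principal point, pixels), "k1" (the pictures are not rectified: a ray, as slopes to the right and down, at radius r is drawn at 1 + k1 r^2 times it, then the intrinsics apply), "world_from_camera" (4x4, takes a point from camera to world coordinates); the wrist camera has in their place "hand_eye" (4x4, takes a point from camera to tool coordinates, whose origin is the TCP and whose axes are the flange's). Camera axes: x right, y down, z forward; pixel columns grow to the right and rows downward; lengths in m; the calibration is good to about 2 mm. A picture is of the moment at which its call begins: read the wrist's pose just before it. camera_model takes no time and is no camera call.
- workorder.job_done(): hands the job in; it is judged then, once.
Trained networks look in the newest picture that a camera, given by its name, has taken for a name from the list of things; names that differ only in an ending like _2 or _b are one class to them, and where a whole thing is asked for, a point or a joint stands for the part that bears it (a point fixed in the world has none). Each returns a list of dicts, best first, with "conf" (0 to 1); they miss things now and then, are a little off and sometimes report something else, mostly with a low value. They report only what shows in the picture. A call takes as long as a camera call. They do not tell look-alikes from the thing itself.
- boxes_of(camera, target): "rect" ([centre column, centre row, width, height] in pixels, round what is visible of it).
The state is a dict: "clock": time; "joint_pos": joint angles; "joint_vel": joint speeds; "tau": joint torques, N m; "eef_pos": TCP position; "tool_rot": TCP orientation; "ft_force": force on the tool from outside, world axes, zero at the start; "ft_torque": the same for the moment, N m; "grip_width": finger opening in m; "grasp_force": force on a finger pad.
Only numpy, scipy, OpenCV 4.12 (cv2) and the standard library are available. Lean on these libraries where they do the work, as an engineer would, in place of code of your own. Each camera call takes 0.05 s, during which the arm holds its last target. There are 200 camera calls.

## Working session

There is one attempt and no reset: what is moved stays moved. The work goes in short steps, Python scripts to look and compute and a tool call to move; the robot and the scene stay as the last step left them, time stands still between calls to the robot, and variables do not carry over. Pictures are saved under pics/ and viewed, at most 10 in all, crops included, and the job is handed in when it is done.

Besides the shell and the picture viewer there is one more tool, called after ">>>" in YAML: its name, and indented under it one key for each argument. send_rows: Moves the arm, as the interface text tells. Its arguments: {"type":"object","properties":{"motion":{"type":"string"}},"required":["motion"]}

```bash
mkdir -p pics; ls; cat > h.py <<'E'
import numpy as np, cv2
from workcell import bot, vision, workorder, boxes_of
from scipy.spatial.transform import Rotation as R
def cam(name,obs=None):
    m=vision.camera_model(name); f=192/np.tan(np.radians(m['fov_y'])/2)
    if 'hand_eye' in m:
        o=obs or bot.get_obs(); T=np.eye(4);T[:3,:3]=R.from_quat(o['tool_rot']).as_matrix();T[:3,3]=o['eef_pos'];T=T@np.array(m['hand_eye'])
    else: T=np.array(m['world_from_camera'])
    return f,m['cx'],m['cy'],m['k1'],T
def ray(c,u,v):
    f,cx,cy,k,T=c; d=np.array([(u-cx)/f,(v-cy)/f]); s=d.copy()
    for _ in range(20): s=d/(1+k*(s@s))
    w=T[:3,:3]@np.array([s[0],s[1],1]); return T[:3,3],w
def onz(c,u,v,z):
    o,w=ray(c,u,v); return o+w*(z-o[2])/w[2]
def proj(c,p):
    f,cx,cy,k,T=c; q=T[:3,:3].T@(np.asarray(p,float)-T[:3,3]); s=q[:2]/q[2]; s=s*(1+k*(s@s)); return np.array([cx+f*s[0],cy+f*s[1]])
E
python3 - <<'E'
from h import *
o=bot.get_obs(); print(o)
for n in ['scene','side','wrist']:
    im=vision.camera(n); cv2.imwrite(f'pics/{n}0.png',im[:,:,::-1]); m=vision.camera_model(n); print(n,m)
    for t in ['pump_head','vise','fixed_jaw','jaw_plate','parallel_a','lever_knob','lever_pivot','wrench']:
        print(t,[(np.round(b['rect']).tolist(),round(b['conf'],2)) for b in boxes_of(n,t)[:3]])
a=cv2.imread('pics/scene0.png');b=cv2.imread('pics/side0.png')
E
```

```text
pics
{'clock': 0.0, 'joint_pos': array([-2.65656815e-05,  2.41433480e-01,  3.73574327e-03,  1.33518724e+00,
        4.92985614e-06,  1.57080783e+00]), 'joint_vel': array([ 0.00060799,  0.00010918,  0.00056014, -0.00060803, -0.00037025,
       -0.00065418]), 'tau': array([ 5.50268451e-04, -3.72315860e+01,  2.52406776e+01,  1.67737965e-02,
        2.29149265e-05,  1.14679995e-05]), 'eef_pos': array([ 4.99324049e-01, -1.16409890e-05,  2.04507160e-01]), 'tool_rot': array([ 0.70711986,  0.70709293, -0.0007367 , -0.0007402 ]), 'ft_force': array([ 1.80832026,  0.95222361, -0.74730051]), 'ft_torque': array([ 0.0301886 ,  0.01048474, -0.00828514]), 'grasp_force': 0.0, 'grip_width': 0.08535344715004606}
scene {'fov_y': 53.26422389197935, 'cx': 258.9442029076374, 'cy': 192.85288638162874, 'k1': 0.016780811309544893, 'world_from_camera': array([[-0.08625959,  0.74374995, -0.66286899,  1.29451645],
       [ 0.99620105,  0.05641151, -0.06634167,  0.08843906],
       [-0.01194818, -0.66607338, -0.74579051,  0.93031938],
       [ 0.        ,  0.        ,  0.        ,  1.        ]])}
pump_head [([348
[... 1501 characters left out ...]
4,  9.73140195e-04,
        -9.67557981e-04],
       [-1.00890247e-03, -2.80230002e-01,  9.59932356e-01,
        -1.68145105e-01],
       [ 0.00000000e+00,  0.00000000e+00,  0.00000000e+00,
         1.00000000e+00]])}
pump_head [([324.0, 331.0, 46.0, 36.0], 0.48)]
vise [([288.0, 245.0, 129.0, 221.0], 0.84), ([295.0, 239.0, 93.0, 17.0], 0.5), ([471.0, 168.0, 82.0, 138.0], 0.48)]
fixed_jaw [([301.0, 214.0, 98.0, 15.0], 0.71)]
jaw_plate [([298.0, 293.0, 92.0, 26.0], 0.75)]
parallel_a [([279.0, 49.0, 60.0, 86.0], 0.98), ([171.0, 229.0, 44.0, 28.0], 0.98), ([294.0, 240.0, 91.0, 17.0], 0.87)]
lever_knob []
lever_pivot [([324.0, 331.0, 50.0, 36.0], 0.85)]
wrench [([299.0, 293.0, 88.0, 29.0], 0.21)]
```

```bash
python3 - <<'E'
from h import *
a=cv2.imread('pics/scene0.png')[100:340,60:460];cv2.imwrite('pics/s0c.png',cv2.resize(a,None,fx=2,fy=2,interpolation=cv2.INTER_CUBIC))
a=cv2.imread('pics/side0.png')[90:380,110:430];cv2.imwrite('pics/d0c.png',cv2.resize(a,None,fx=2,fy=2,interpolation=cv2.INTER_CUBIC))
E
```

```text
(no output)
```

View pics/s0c.png

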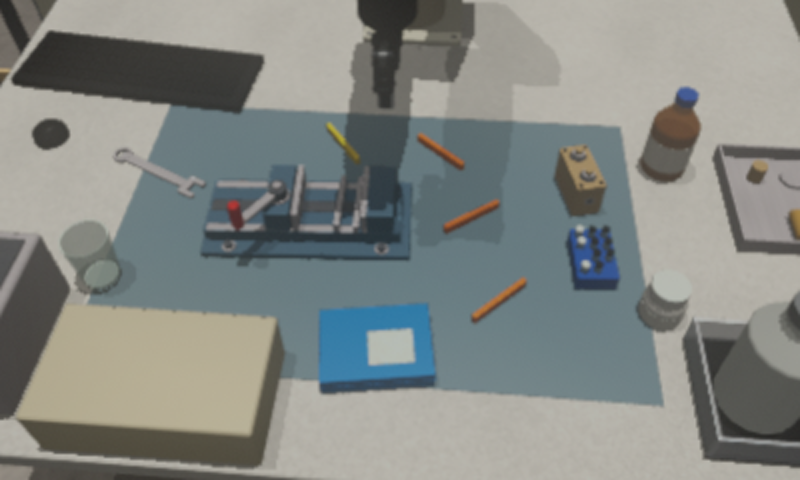

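View pics/d0c.png

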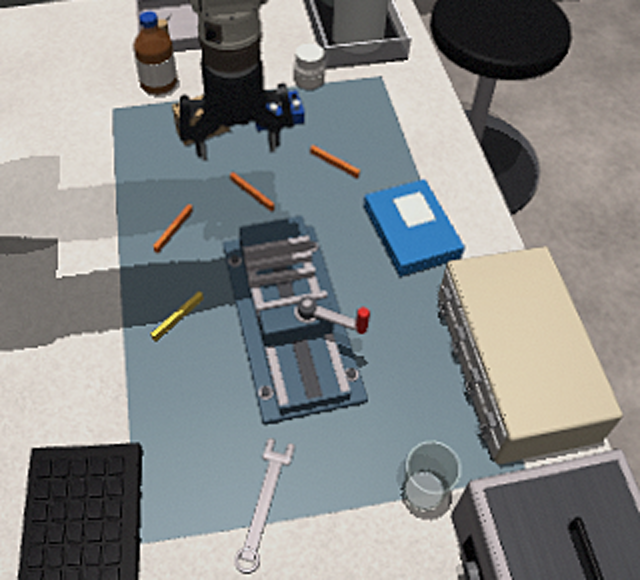

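View pics/wrist0.png

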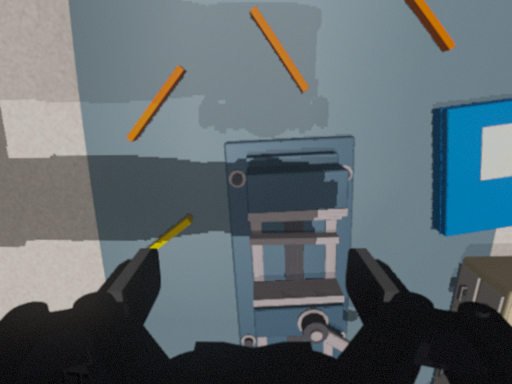

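The views show the vise (bed axis along world y, fixed jaw on the +y side), the red knob open, and the pump head at scene (350,190) beside the blue rack. The orange and yellow bars are decoys.

```bash
python3 - <<'E'
from h import *
w=cam('wrist')
for n,u,v,z in [('fixL',248,212,.075),('fixR',348,209,.075),('plL',253,282,.075),('plR',343,280,.075),('bed',250,241,.051),('bedR',338,239,.051),('baseL',225,143,.012),('baseR',353,137,.012),('hub',316,329,.1)]:
    print(n,onz(w,u,v,z).round(4))
s=cam('scene')
for u,v,z in [(349.5,176.5,.081),(354,187,.081)]: print('valve',onz(s,u,v,z).round(4))
print('blk corners',[onz(s,60+u/2,100+v/2,.065).round(4) for u,v in [(558,149),(588,145),(605,182),(574,188)]])
d=cam('side'); print('knob side',onz(d,110+363/2,90+311/2,.13).round(4),'hub',onz(d,110+308/2,90+304/2,.1).round(4)); print('knob sc',onz(s,60+235/2,100+203/2,.13).round(4))
E
```

```text
fixL [ 0.4946 -0.0325  0.075 ]
fixR [ 0.5943 -0.0295  0.075 ]
plL [ 0.4996 -0.1117  0.075 ]
plR [ 0.5961 -0.1098  0.075 ]
bed [ 0.4963 -0.0747  0.051 ]
bedR [ 0.5938 -0.0726  0.051 ]
baseL [0.468  0.0282 0.012 ]
baseR [0.6131 0.0353 0.012 ]
hub [ 0.565  -0.1525  0.1   ]
valve [0.4513 0.285  0.081 ]
valve [0.4946 0.2953 0.081 ]
blk corners [array([0.429 , 0.2564, 0.065 ]), array([0.4166, 0.304 , 0.065 ]), array([0.4942, 0.3234, 0.065 ]), array([0.51  , 0.2761, 0.065 ])]
knob side [ 0.6323 -0.2091  0.13  ] hub [ 0.5672 -0.1676  0.1   ]
knob sc [ 0.632  -0.2037  0.13  ]
```

>>> send_rows:
  motion: "-1 -4 1.5 0 0; -1 -8 3 0 0; -1 -11 4.5 0 0; -1 -11 4.5 0 0; -1 -11 4.5 0 0"

```text
clock: 1.85
eef_pos: [0.5448, -0.1105, 0.2049]
tool_rot: [0.708, 0.707, -0.0, -0.001]
ft_force: [-0.1, 0.4, -0.0]
grip_width: 0.0852
grasp_force: 0.0
```

```bash
python3 - <<'E'
from h import *
o=bot.get_obs(); print(o['eef_pos'],o['tool_rot'],o['joint_vel'].round(3))
im=vision.camera('wrist'); cv2.imwrite('pics/w1.png',im[:,:,::-1]); c=cam('wrist',o)
import pickle; pickle.dump((im,c),open('w1.pkl','wb'))
# rectify: orthophoto at z=.075, 0.3mm/px
X=np.arange(.44,.66,.0004);Y=np.arange(.02,-.20,-.0004)
XX,YY=np.meshgrid(X,Y); M=np.array([[proj(c,(x,y,.075)) for x in X] for y in Y],np.float32)
cv2.imwrite('pics/o1.png',cv2.remap(im,M[:,:,0],M[:,:,1],cv2.INTER_CUBIC)[:,:,::-1])
E
```

```text
[ 0.54481416 -0.11051758  0.20491571] [ 7.07679437e-01  7.06533431e-01 -1.43197666e-04 -5.52021393e-04] [ 0.029 -0.02  -0.022  0.002  0.001  0.   ]
```

View pics/o1.png

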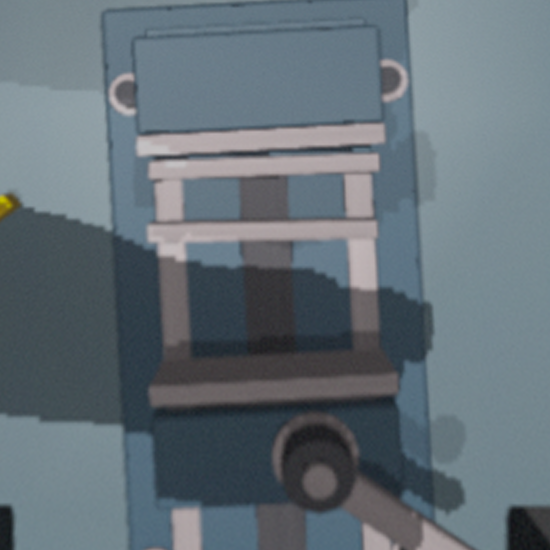

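```bash
python3 - <<'E'
from h import *
o=cv2.imread('pics/o1.png'); g=cv2.GaussianBlur(cv2.cvtColor(o,cv2.COLOR_BGR2GRAY).astype(np.float32),(0,0),1.5)
def fit(a0,b0,a1,b1,axis,sign,w=8):
    # trace edge between (col,row) pts; axis 'h' => vary row
    G=cv2.Sobel(g,cv2.CV_32F,0 if axis=='h' else 1,1 if axis=='h' else 0)*sign; P=[]
    for t in np.linspace(.05,.95,60):
        c,r=a0+t*(a1-a0),b0+t*(b1-b0)
        if axis=='h':
            rr=np.arange(int(r)-w,int(r)+w+1); q=G[rr,int(c)]; k=q.argmax(); P.append((int(c),rr[k]))
        else:
            cc=np.arange(int(c)-w,int(c)+w+1); q=G[int(r),cc]; k=q.argmax(); P.append((cc[k],int(r)))
    P=np.array(P,np.float32); vx,vy,x,y=cv2.fitLine(P,cv2.DIST_HUBER,0,.01,.01).ravel()
    return vx,vy,x,y
for n,a in {'fix front':(138,156,384,145,'h',-1),'fix back':(138,137,384,125,'h',1),'parA up':(150,162,378,155,'h',1),'parB up':(150,226,378,220,'h',1),'base L':(105,40,128,520,'v',-1),'base R':(410,100,432,480,'v',1)}.items():
    vx,vy,x,y=fit(*a); 
    ang=np.arctan2(-vy,vx) if a[4]=='h' else np.arctan(-(-vx/vy)) 
    print(n,round(float(ang),4),'mid world',.44+x*.0004,.02-y*.0004)
E
```

```text
fix front 0.0515 mid world 0.5444216 -0.03964351
fix back 0.0525 mid world 0.5442618 -0.031817235
parA up 0.0393 mid world 0.5446727 -0.04246502
parB up 0.0146 mid world 0.55624 -0.06868
base L 0.0525 mid world 0.48615998 -0.10436
base R 0.0501 mid world 0.61004 -0.11388001
```

>>> send_rows:
  motion: "-1 5 -0.7 0 -0.14; -1 10 -1.4 0 -0.28; -1 15 -2.1 0 -0.42; -1 20 -2.8 0 -0.56; -1 25 -3.5 0 -0.7"

```text
clock: 2.4
eef_pos: [0.5087, 0.1405, 0.2059]
tool_rot: [0.418, 0.908, 0.0, 0.0]
ft_force: [0.9, 0.3, -0.6]
grip_width: 0.0852
grasp_force: 0.0
```

>>> send_rows:
  motion: "-1 3.5 1.8 0 -0.14; -1 7 3.6 0 -0.28; -1 10.5 5.4 0 -0.42; -1 13.7 7.3 0 -0.56; -1 13.7 7.3 0 -0.7"

```text
clock: 2.9
eef_pos: [0.4753, 0.2947, 0.2054]
tool_rot: [0.078, 0.997, 0.001, -0.0]
ft_force: [0.2, -0.2, 0.5]
grip_width: 0.0851
grasp_force: 0.0
```

>>> send_rows:
  motion: "-1 0 0 0 -0.14; -1 0 0 0 -0.28; -1 0 0 0 -0.41; -1 0 0 0 -0.41; -1 0 0 0 -0.41"

```text
clock: 3.4
eef_pos: [0.477, 0.29, 0.2057]
tool_rot: [-0.119, 0.993, 0.0, 0.0]
ft_force: [-0.3, -0.6, -0.1]
grip_width: 0.0852
grasp_force: 0.0
```

```bash
python3 - <<'E'
from h import *
o=bot.get_obs(); print(o['eef_pos'],R.from_quat(o['tool_rot']).as_matrix().round(3),o['joint_pos'].round(2),o['joint_vel'].round(3),o['ft_force'])
im=vision.camera('wrist'); cv2.imwrite('pics/w2.png',im[:,:,::-1]); c=cam('wrist',o)
print([(np.round(b['rect']).tolist(),round(b['conf'],2)) for b in boxes_of('wrist','pump_head')])
e=o['eef_pos'];X=np.arange(e[0]-.09,e[0]+.09,.0004);Y=np.arange(e[1]+.09,e[1]-.09,-.0004); print(X[0],Y[0])
M=np.array([[proj(c,(x,y,.065)) for x in X] for y in Y],np.float32)
cv2.imwrite('pics/o2.png',cv2.remap(im,M[:,:,0],M[:,:,1],cv2.INTER_CUBIC)[:,:,::-1])
E
```

```text
[0.47703311 0.28996502 0.2056604 ] [[-0.972 -0.236 -0.   ]
 [-0.236  0.972  0.   ]
 [-0.     0.    -1.   ]] [0.55 0.36 0.17 1.38 0.   0.31] [-0.008  0.004  0.004 -0.001 -0.001 -0.006] [-0.34760343 -0.59857851 -0.0779909 ]
[([260.0, 162.0, 50.0, 89.0], 0.96), ([31.0, 302.0, 61.0, 34.0], 0.33), ([437.0, 133.0, 146.0, 84.0], 0.22)]
0.38703310961189585 0.3799650194486639
```

View pics/o2.png

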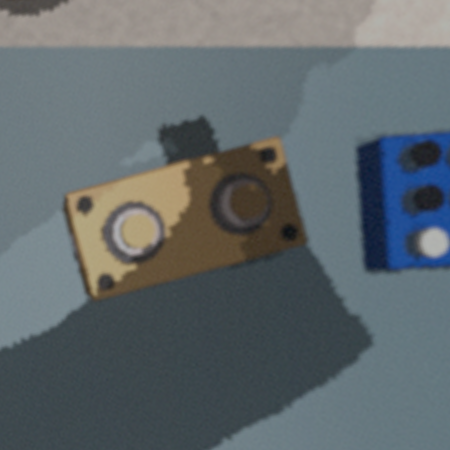

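Pump-head top corners at (66,193), (283,138), (306,243), (94,298): 89.5 x 43 mm, as expected. Its centre is (0.462, 0.293) and its yaw 0.25.

>>> send_rows:
  motion: "-1 1.4 0.6 3 -0.013; -1 1.4 0.6 7 -0.013; -1 1.4 0.6 11 -0.013; -1 1.4 0.6 14 -0.013; -1 1.4 0.6 15.5 -0.013"

```text
clock: 4.0
eef_pos: [0.4607, 0.2906, 0.0472]
tool_rot: [-0.125, 0.992, -0.001, -0.002]
ft_force: [-0.7, 1.5, 1.0]
grip_width: 0.0855
grasp_force: 0.0
```

>>> send_rows:
  motion: "-1 0 0 1.2 0; -1 0 0 2 0; -1 0 0 2 0; 0 0 0 2 0; 1 0 0 2 0"

```text
clock: 4.5
eef_pos: [0.4638, 0.2924, 0.0315]
tool_rot: [-0.126, 0.992, 0.0, 0.001]
ft_force: [-0.8, 0.2, 0.2]
grip_width: 0.0588
grasp_force: 0.0
```

>>> send_rows:
  motion: "1 0 0 0 0; 1 0 0 0 0; 1 0 0 0 0; 1 0 0 0 0; 1 0 0 0 0"

```text
clock: 5.0
eef_pos: [0.4638, 0.2928, 0.0319]
tool_rot: [-0.126, 0.992, 0.001, 0.001]
ft_force: [-2.5, 0.9, 6.2]
grip_width: 0.0424
grasp_force: 60.7
```

>>> send_rows:
  motion: "1 0 0 -1 0; 1 0 0 -4 0; 1 0 0 -8 0; 1 0.1 -3 -12 0.03; 1 0.2 -7 -13.3 0.06"

```text
clock: 5.5
eef_pos: [0.4804, 0.2252, 0.1679]
tool_rot: [-0.097, 0.995, 0.001, 0.003]
ft_force: [0.9, -0.3, -3.7]
grip_width: 0.0428
grasp_force: 62.1
```

>>> send_rows:
  motion: "1 0.1 -4.5 0 0.03; 1 0.2 -9 0 0.06; 1 0.3 -13.5 0 0.09; 1 0.4 -18 0 0.12; 1 0.5 -22 0 0.14"

```text
clock: 6.0
eef_pos: [0.5148, 0.0044, 0.1631]
tool_rot: [-0.025, 1.0, -0.0, -0.001]
ft_force: [-0.0, 0.2, -2.9]
grip_width: 0.043
grasp_force: 62.2
```

```bash
cat >> h.py <<'E'
V0=np.array([.5444,-.0396]);VY=.0515
def st():
    o=bot.get_obs();M=R.from_quat(o['tool_rot']).as_matrix();yaw=np.arctan2(-M[0,1],M[1,1])
    d=o['eef_pos'][:2]-V0; c,s=np.cos(VY),np.sin(VY)
    print('t',o['clock'],'z',o['eef_pos'][2].round(4),'vise xy',np.round([c*d[0]+s*d[1],-s*d[0]+c*d[1]],4),'yaw',yaw.round(4),'tilt',M[:2,2].round(4),'F',o['ft_force'].round(1),'T',o['ft_torque'].round(2),o['grip_width'].round(4),o['grasp_force'].round(1))
    return o,M
def go(vx,vy,z,yaw=VY):
    o,M=st(); c,s=np.cos(VY),np.sin(VY)
    p=np.array([V0[0]+c*vx-s*vy,V0[1]+s*vx+c*vy,z]); cy=np.arctan2(-M[0,1],M[1,1])
    print('shift cm',(M.T@(p-o['eef_pos'])*100).round(2),'twist',round(-(yaw-cy),4)); return o
E
python3 -c "
from h import *
go(.002,-.0285,.165)"
```

```text
Traceback (most recent call last):
  File "h.py", line 25, in go
    o,M=st(); c,s=np.cos(VY),np.sin(VY)
        ~~^^
  File "h.py", line 22, in st
    print('t',o['clock'],'z',o['eef_pos'][2].round(4),'vise xy',np.round([c*d[0]+s*d[1],-s*d[0]+c*d[1]],4),'yaw',yaw.round(4),'tilt',M[:2,2].round(4),'F',o['ft_force'].round(1),'T',o['ft_torque'].round(2),o['grip_width'].round(4),o['grasp_force'].round(1))
                                                                                                                                                                                                             ^^^^^^^^^^^^^^^^^^^^^
AttributeError: 'float' object has no attribute 'round'
```

```bash
sed -i "s/o\['grip_width'\].round(4),o\['grasp_force'\].round(1)/round(o['grip_width'],4),round(o['grasp_force'],1)/" h.py
python3 -c "
from h import *
go(.002,-.0285,.165)"
```

```text
t 6.0 z 0.1631 vise xy [-0.0273  0.0455] yaw 0.0503 tilt [-0.0015 -0.0005] F [-0.   0.2 -2.9] T [ 0.05 -0.07  0.01] 0.043 62.2
shift cm [-2.94 -7.39 -0.19] twist -0.0012
```

>>> send_rows:
  motion: "1 -1 -2.5 0 0; 1 -2 -5 0 0; 1 -2.9 -7.2 0 0; 1 -2.9 -7.2 0 0; 1 -2.9 -7.2 0 0"

```text
clock: 6.5
eef_pos: [0.5474, -0.0641, 0.1627]
tool_rot: [-0.025, 1.0, 0.0, -0.001]
ft_force: [0.5, 0.9, -3.6]
grip_width: 0.0428
grasp_force: 62.2
```

>>> send_rows:
  motion: "1 0 0 0 0; 1 0 0 0 0"

```text
clock: 6.7
eef_pos: [0.5477, -0.0628, 0.1633]
tool_rot: [-0.027, 1.0, 0.0, -0.0]
ft_force: [0.0, -0.3, -3.4]
grip_width: 0.0426
grasp_force: 62.2
```

```bash
python3 - <<'E'
from h import *
o=go(.002,-.0285,.165)
im=vision.camera('wrist'); c=cam('wrist',o); M=R.from_quat(o['tool_rot']).as_matrix()
# orthophoto in tool axes at plane of block top (tool z=-33mm): right=-tool x, up=tool y
zt=-.033
MM=np.array([[proj(c,o['eef_pos']+M@np.array([-x,y,zt])) for x in np.arange(-.09,.09,.0004)] for y in np.arange(.09,-.09,-.0004)],np.float32)
cv2.imwrite('pics/o3.png',cv2.remap(im,MM[:,:,0],MM[:,:,1],cv2.INTER_CUBIC)[:,:,::-1])
E
```

```text
t 6.7 z 0.1633 vise xy [ 0.0021 -0.0233] yaw 0.0534 tilt [-0.0008  0.0002] F [ 0.  -0.3 -3.4] T [ 0.03  0.03 -0.03] 0.0426 62.2
shift cm [ 0.01 -0.52 -0.17] twist 0.0019
```

View pics/o3.png

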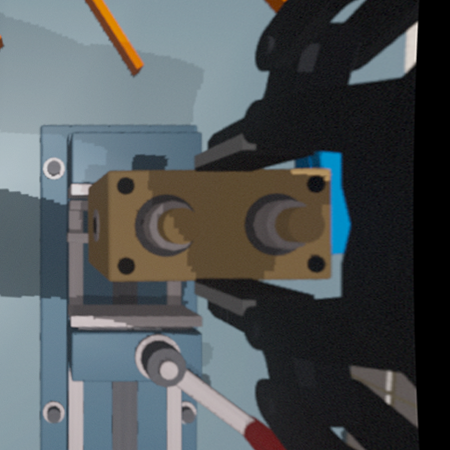

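>>> send_rows:
  motion: "1 0 -0.5 0 0; 1 0 -0.5 2 0; 1 0 -0.5 4.5 0; 1 0 -0.5 6.5 0; 1 0 -0.5 7.4 0"

```text
clock: 7.25
eef_pos: [0.5469, -0.0685, 0.0874]
tool_rot: [-0.026, 1.0, 0.0, -0.002]
ft_force: [-0.9, -0.4, -4.0]
grip_width: 0.0427
grasp_force: 62.2
```

>>> send_rows:
  motion: "1 0 0 0 0; 1 0 0 0 0; 1 0 0 0 0"

```text
clock: 7.55
eef_pos: [0.5497, -0.0688, 0.0909]
tool_rot: [-0.026, 1.0, -0.0, 0.001]
ft_force: [0.2, -1.2, -3.3]
grip_width: 0.0428
grasp_force: 62.2
```

```bash
python3 -c "
from h import *
go(.002,-.0225,.083)
im=vision.camera('side');cv2.imwrite('pics/sd3.png',cv2.resize(im[160:300,190:330],None,fx=4,fy=4,interpolation=cv2.INTER_CUBIC)[:,:,::-1])"
```

```text
t 7.55 z 0.0909 vise xy [ 0.0038 -0.0295] yaw 0.0523 tilt [ 0.0028 -0.0004] F [ 0.2 -1.2 -3.3] T [ 0.03 -0.05 -0.02] 0.0428 62.2
shift cm [0.18 0.7  0.78] twist 0.0008
```

View pics/sd3.png

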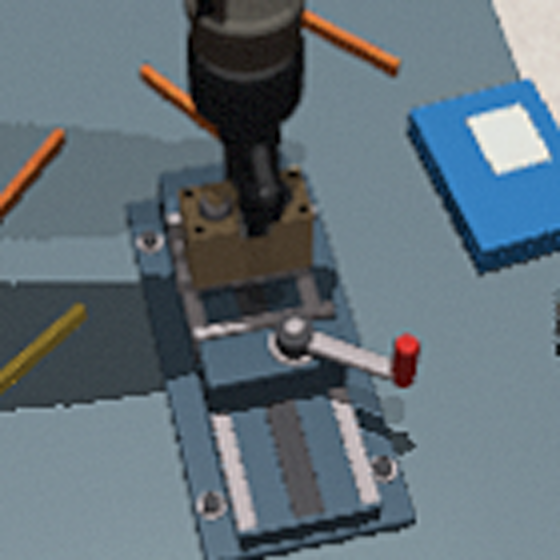

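>>> send_rows:
  motion: "1 0 0.2 0.2 0; 1 0 0.4 0.4 0; 1 0 0.4 0.5 0; 1 0 0.4 0.5 0; 1 0 0.4 0.5 0"

```text
clock: 8.1
eef_pos: [0.5483, -0.0646, 0.0844]
tool_rot: [-0.026, 1.0, -0.0, -0.0]
ft_force: [0.5, 0.3, -4.2]
grip_width: 0.0428
grasp_force: 62.3
```

```bash
python3 -c "
from h import *
go(.002,-.0225,.083)"
```

```text
t 8.1 z 0.0844 vise xy [ 0.0026 -0.0252] yaw 0.0523 tilt [-0.0001 -0.    ] F [ 0.5  0.3 -4.2] T [ 0.02 -0.02  0.03] 0.0428 62.3
shift cm [0.06 0.27 0.14] twist 0.0008
```

Now feel toward the fixed jaw (+tool y), in small steps.

>>> send_rows:
  motion: "1 0 0.1 0 0; 1 0 0.1 0 0; 1 0 0.15 0 0; 1 0 0.15 0 0"

```text
clock: 8.5
eef_pos: [0.5482, -0.0631, 0.0844]
tool_rot: [-0.026, 1.0, 0.0, 0.0]
ft_force: [-0.9, -0.9, -3.6]
grip_width: 0.0428
grasp_force: 62.3
```

>>> send_rows:
  motion: "1 0 0.05 0 0; 1 0 0.05 0 0; 1 0 0.1 0 0; 1 0 0.1 0 0"

```text
clock: 8.9
eef_pos: [0.5482, -0.0627, 0.0845]
tool_rot: [-0.026, 1.0, -0.001, 0.0]
ft_force: [-0.5, -2.6, -3.2]
grip_width: 0.0424
grasp_force: 62.3
```

>>> send_rows:
  motion: "1 0 0.03 0 0; 1 0 0.05 0 0; 1 0 0.05 0 0"

```text
clock: 9.2
eef_pos: [0.5482, -0.0625, 0.0845]
tool_rot: [-0.026, 1.0, -0.001, 0.0]
ft_force: [-0.9, -6.1, -1.8]
grip_width: 0.0425
grasp_force: 62.3
```

```bash
python3 -c "
from h import *
go(.002,-.0225,.083)"
```

```text
t 9.2 z 0.0845 vise xy [ 0.0026 -0.0231] yaw 0.0515 tilt [ 0.0001 -0.0016] F [-0.9 -6.1 -1.8] T [-1.17  0.06 -0.19] 0.0425 62.3
shift cm [0.06 0.06 0.15] twist 0.0
```

>>> send_rows:
  motion: "1 0 -0.02 0.05 0; 1 0 -0.02 0.1 0; 1 0 -0.02 0.1 0"

```text
clock: 9.5
eef_pos: [0.5482, -0.0625, 0.0836]
tool_rot: [-0.026, 1.0, -0.001, 0.0]
ft_force: [-1.2, -4.9, -1.9]
grip_width: 0.0427
grasp_force: 62.5
```

>>> send_rows:
  motion: "1 0 0 0.05 0; 1 0 0 0.05 0; 1 0 0 0.05 0"

```text
clock: 9.8
eef_pos: [0.5484, -0.0625, 0.0832]
tool_rot: [-0.026, 1.0, -0.001, 0.0]
ft_force: [-1.0, -4.3, -1.2]
grip_width: 0.0429
grasp_force: 62.5
```

>>> send_rows:
  motion: "1 0 0 0.05 0; 1 0 0 0.05 0; 1 0 0 0.05 0"

```text
clock: 10.1
eef_pos: [0.5486, -0.0625, 0.0829]
tool_rot: [-0.026, 1.0, -0.001, 0.001]
ft_force: [-0.7, -4.6, -0.1]
grip_width: 0.0429
grasp_force: 62.5
```

>>> send_rows:
  motion: "1 0 0 0.05 0; 1 0 0 0.05 0; 1 0 0 0.05 0"

```text
clock: 10.4
eef_pos: [0.5487, -0.0624, 0.0828]
tool_rot: [-0.026, 1.0, -0.001, 0.001]
ft_force: [-1.4, -4.6, 1.5]
grip_width: 0.0427
grasp_force: 62.8
```

>>> send_rows:
  motion: "1 0 0 0.05 0; 1 0 0 0.1 0; 1 0 0 0.1 0"

```text
clock: 10.7
eef_pos: [0.5487, -0.0624, 0.0827]
tool_rot: [-0.026, 1.0, -0.001, 0.001]
ft_force: [-2.9, -4.7, 7.9]
grip_width: 0.043
grasp_force: 63.4
```

```bash
python3 -c "
from h import *
go(.002,-.0225,.083)"
```

```text
t 10.7 z 0.0827 vise xy [ 0.0031 -0.023 ] yaw 0.0518 tilt [ 0.0021 -0.0012] F [-2.9 -4.7  7.9] T [-1.25  0.73 -0.2 ] 0.043 63.4
shift cm [ 0.11  0.05 -0.03] twist 0.0003
```

>>> send_rows:
  motion: "-0.2 0 0 -0.1 0; -0.4 0 0 -0.1 0; -0.6 0 0 -0.1 0; -0.6 0 0 -0.1 0; -0.6 0 0 -0.1 0"

```text
clock: 11.2
eef_pos: [0.5482, -0.0615, 0.0817]
tool_rot: [-0.026, 1.0, 0.0, -0.0]
ft_force: [-0.8, 0.4, -0.0]
grip_width: 0.0686
grasp_force: 0.0
```

>>> send_rows:
  motion: "-0.6 0 0 -1 0; -0.6 0 0 -4 0; -0.6 0 0 -8 0; -0.6 0 0 -11 0; -0.6 0 0 -11 0"

```text
clock: 11.7
eef_pos: [0.5515, -0.0622, 0.198]
tool_rot: [-0.026, 1.0, -0.001, 0.005]
ft_force: [0.9, 0.8, 0.2]
grip_width: 0.0682
grasp_force: 0.0
```

```bash
python3 - <<'E'
from h import *
o,M=st(); o=bot.get_obs()
im=vision.camera('wrist'); c=cam('wrist',o)
e=o['eef_pos'];c2,s2=np.cos(VY),np.sin(VY)
def vw(x,y,z): return (V0[0]+c2*x-s2*y,V0[1]+s2*x+c2*y,z)
MM=np.array([[proj(c,vw(x,y,.116)) for x in np.arange(-.09,.09,.0004)] for y in np.arange(.05,-.17,-.0004)],np.float32)
cv2.imwrite('pics/o4.png',cv2.remap(im,MM[:,:,0],MM[:,:,1],cv2.INTER_CUBIC)[:,:,::-1])
E
```

```text
t 11.7 z 0.198 vise xy [ 0.006  -0.0229] yaw 0.0523 tilt [ 0.0108 -0.001 ] F [0.9 0.8 0.2] T [-0.07  0.01  0.02] 0.0682 0.0
```

View pics/o4.png

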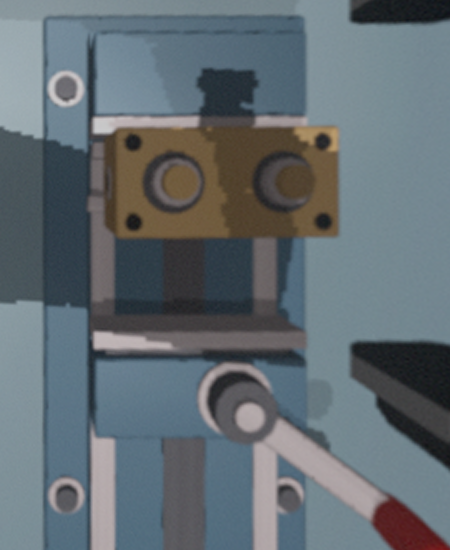

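Pump head is seated square: top edges at rows 127–237 (y -0.8 to -44.8 mm) and columns 115–338 (x +0.6 mm). Both faces are parallel to the jaws. Next, go behind the sliding jaw.

>>> send_rows:
  motion: "0 0 -1 0 0; 1 0.4 -5 0 0; 1 0.8 -10 0 0; 1 1 -15 0 0; 1 1 -15 0 0"

```text
clock: 12.25
eef_pos: [0.5442, -0.2183, 0.1895]
tool_rot: [-0.022, 1.0, -0.001, -0.002]
ft_force: [0.6, 0.3, -0.1]
grip_width: 0.0003
grasp_force: 0.0
```

>>> send_rows:
  motion: "1 0 0 0 0; 1 0 0 0 0; 1 0 0 0 0"

```text
clock: 12.55
eef_pos: [0.5457, -0.2109, 0.1914]
tool_rot: [-0.027, 1.0, 0.0, -0.001]
ft_force: [-0.5, -0.0, 0.2]
grip_width: -0.0001
grasp_force: 0.0
```

```bash
python3 - <<'E'
from h import *
o=go(-.005,-.178,.047)
im=vision.camera('wrist'); c=cam('wrist',o)
c2,s2=np.cos(VY),np.sin(VY)
def vw(x,y,z): return (V0[0]+c2*x-s2*y,V0[1]+s2*x+c2*y,z)
MM=np.array([[proj(c,vw(x,y,.075)) for x in np.arange(-.09,.12,.0004)] for y in np.arange(-.02,-.24,-.0004)],np.float32)
cv2.imwrite('pics/o5.png',cv2.remap(im,MM[:,:,0],MM[:,:,1],cv2.INTER_CUBIC)[:,:,::-1])
E
```

```text
t 12.55 z 0.1914 vise xy [-0.0075 -0.1712] yaw 0.0539 tilt [-0.0012  0.0006] F [-0.5 -0.   0.2] T [ 0.02 -0.02  0.01] -0.0001 0.0
shift cm [-0.26 -0.69 14.44] twist 0.0024
```

View pics/o5.png

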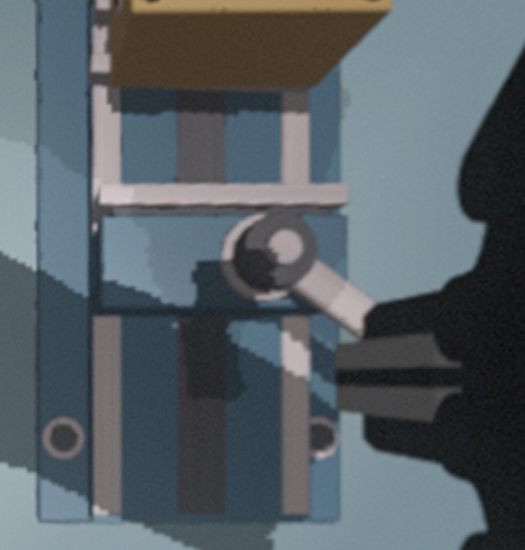

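>>> send_rows:
  motion: "1 -0.3 -0.8 3 0; 1 -0.3 -0.8 7 0; 1 -0.3 -0.8 11 0; 1 -0.3 -0.8 13.5 0; 1 -0.3 -0.8 14.4 0"

```text
clock: 13.1
eef_pos: [0.5472, -0.2178, 0.0447]
tool_rot: [-0.027, 1.0, 0.001, -0.003]
ft_force: [-0.8, -0.3, 0.3]
grip_width: 0.0002
grasp_force: 0.0
```

>>> send_rows:
  motion: "1 0 0 0 0; 1 0 0 0 0; 1 0 0 0 0"

```text
clock: 13.4
eef_pos: [0.5511, -0.2204, 0.0501]
tool_rot: [-0.026, 1.0, -0.001, 0.002]
ft_force: [0.1, 0.4, 0.4]
grip_width: -0.0
grasp_force: 0.0
```

```bash
python3 -c "
from h import *
go(-.005,-.16,.047)"
```

```text
t 13.4 z 0.0501 vise xy [-0.0026 -0.1809] yaw 0.0526 tilt [ 0.0038 -0.0015] F [0.1 0.4 0.4] T [-0.04  0.02  0.07] -0.0 0.0
shift cm [0.24 2.09 0.31] twist 0.0011
```

>>> send_rows:
  motion: "1 0 0.8 0.1 0; 1 0 1.6 0.2 0; 1 0 2.2 0.3 0; 1 0 2.8 0.3 0; 1 0 3.4 0.3 0"

```text
clock: 13.9
eef_pos: [0.5476, -0.1873, 0.045]
tool_rot: [-0.026, 1.0, -0.002, -0.0]
ft_force: [0.5, -7.4, -1.7]
grip_width: -0.0005
grasp_force: 3.7
```

>>> send_rows:
  motion: "1 0 0.5 0 0; 1 0 1 0 0; 1 0 1.5 0 0; 1 0 2 0 0; 1 0 2.2 0 0"

```text
clock: 14.4
eef_pos: [0.5465, -0.1659, 0.0449]
tool_rot: [-0.026, 1.0, -0.002, -0.0]
ft_force: [-0.3, -6.7, -1.3]
grip_width: 0.0002
grasp_force: 3.2
```

```bash
python3 -c "
from h import *
go(-.002,-.115,.047)"
```

```text
t 14.4 z 0.0449 vise xy [-0.0044 -0.1263] yaw 0.0511 tilt [-0.0001 -0.0046] F [-0.3 -6.7 -1.3] T [-1.41  0.04 -0.01] 0.0002 3.2
shift cm [-0.24  1.13 -0.21] twist -0.0004
```

>>> send_rows:
  motion: "1 0 0.3 0 0; 1 0 0.6 0 0; 1 0 0.9 0 0; 1 0 1 0 0; 1 0 1.1 0 0"

```text
clock: 14.9
eef_pos: [0.5459, -0.1552, 0.0449]
tool_rot: [-0.025, 1.0, -0.002, -0.0]
ft_force: [-0.3, -6.1, -1.1]
grip_width: 0.0
grasp_force: 3.1
```

>>> send_rows:
  motion: "1 0 0.1 0 0; 1 0 0.2 0 0; 1 0 0.3 0 0"

```text
clock: 15.2
eef_pos: [0.5457, -0.1523, 0.0449]
tool_rot: [-0.025, 1.0, -0.002, -0.0]
ft_force: [0.3, -6.8, -1.4]
grip_width: -0.0002
grasp_force: 3.1
```

>>> send_rows:
  motion: "1 0 0.1 0 0; 1 0 0.2 0 0; 1 0 0.3 0 0"

```text
clock: 15.5
eef_pos: [0.5456, -0.1493, 0.0449]
tool_rot: [-0.025, 1.0, -0.002, -0.0]
ft_force: [-1.1, -6.1, -1.7]
grip_width: 0.0002
grasp_force: 3.1
```

>>> send_rows:
  motion: "1 0 0.1 0 0; 1 0 0.2 0 0; 1 0 0.2 0 0"

```text
clock: 15.8
eef_pos: [0.5455, -0.1471, 0.0449]
tool_rot: [-0.025, 1.0, -0.002, -0.0]
ft_force: [-0.4, -5.6, -1.0]
grip_width: 0.0002
grasp_force: 2.8
```

>>> send_rows:
  motion: "1 0 0.1 0 0; 1 0 0.2 0 0; 1 0 0.2 0 0"

```text
clock: 16.1
eef_pos: [0.5454, -0.1451, 0.0449]
tool_rot: [-0.025, 1.0, -0.002, -0.0]
ft_force: [0.5, -5.1, -1.2]
grip_width: -0.0003
grasp_force: 2.8
```

>>> send_rows:
  motion: "1 0 0.1 0 0; 1 0 0.15 0 0; 1 0 0.15 0 0"

```text
clock: 16.4
eef_pos: [0.5453, -0.1437, 0.045]
tool_rot: [-0.025, 1.0, -0.002, -0.0]
ft_force: [0.5, -6.0, -0.8]
grip_width: 0.0001
grasp_force: 2.9
```

```bash
python3 - <<'E'
from h import *
o=go(-.005,-.1,.047)
s=cam('side');im=vision.camera('side');cv2.imwrite('pics/sd6.png',cv2.resize(im[160:300,190:330],None,fx=4,fy=4,interpolation=cv2.INTER_CUBIC)[:,:,::-1])
E
```

```text
t 16.4 z 0.045 vise xy [-0.0045 -0.104 ] yaw 0.0508 tilt [-0.     -0.0044] F [ 0.5 -6.  -0.8] T [-1.25 -0.01  0.07] 0.0001 2.9
shift cm [ 0.05  0.4  -0.21] twist -0.0007
```

View pics/sd6.png

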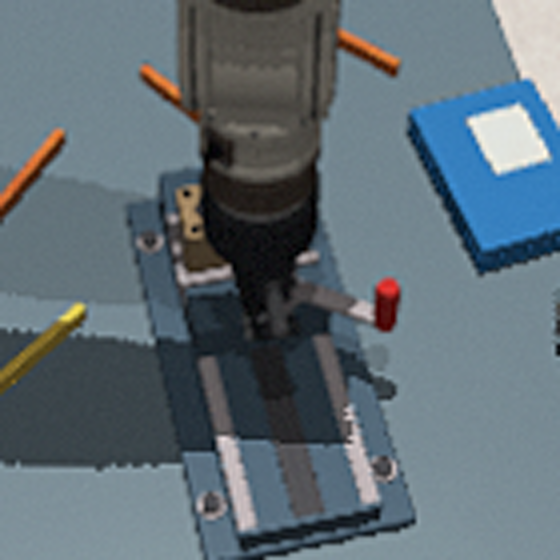

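The jaw plate is just short of the pump head's near face. I continue in small steps by force.

>>> send_rows:
  motion: "1 0 0.1 0 0; 1 0 0.2 0 0; 1 0 0.2 0 0"

```text
clock: 16.75
eef_pos: [0.5452, -0.1417, 0.0449]
tool_rot: [-0.025, 1.0, -0.002, -0.0]
ft_force: [-0.2, -5.4, -2.4]
grip_width: -0.0001
grasp_force: 3.0
```

>>> send_rows:
  motion: "1 0 0.1 0 0; 1 0 0.15 0 0; 1 0 0.15 0 0"

```text
clock: 17.05
eef_pos: [0.5452, -0.1411, 0.045]
tool_rot: [-0.025, 1.0, -0.003, -0.0]
ft_force: [-0.3, -8.3, -2.1]
grip_width: 0.0003
grasp_force: 4.0
```

>>> send_rows:
  motion: "1 0 0.1 0 0; 1 0 0.15 0 0; 1 0 0.15 0 0"

```text
clock: 17.35
eef_pos: [0.5451, -0.1408, 0.045]
tool_rot: [-0.025, 1.0, -0.004, -0.0]
ft_force: [0.3, -11.0, -1.2]
grip_width: -0.0002
grasp_force: 5.4
```

>>> send_rows:
  motion: "1 0 0.1 0 0; 1 0 0.15 0 0; 1 0 0.15 0 0"

```text
clock: 17.65
eef_pos: [0.5451, -0.1404, 0.045]
tool_rot: [-0.024, 1.0, -0.005, -0.0]
ft_force: [0.4, -13.4, -2.8]
grip_width: -0.0003
grasp_force: 6.7
```

>>> send_rows:
  motion: "1 0 0.1 0 0; 1 0 0.15 0 0; 1 0 0.15 0 0"

```text
clock: 17.95
eef_pos: [0.5451, -0.14, 0.045]
tool_rot: [-0.024, 1.0, -0.006, -0.0]
ft_force: [0.1, -15.9, -3.7]
grip_width: 0.0001
grasp_force: 8.0
```

>>> send_rows:
  motion: "1 0 0.1 0 0; 1 0 0.1 0 0; 1 0 0.1 0 0; 1 0 0.1 0 0; 1 0 0.1 0 0"

```text
clock: 18.45
eef_pos: [0.5451, -0.1397, 0.045]
tool_rot: [-0.024, 1.0, -0.007, -0.0]
ft_force: [0.3, -17.4, -3.4]
grip_width: -0.0002
grasp_force: 8.7
```

>>> send_rows:
  motion: "1 0 -0.5 0 0; 1 0 -1.5 0 0; 1 0 -3 0 0; 1 0 -4.5 -1 0; 1 0 -6 -4 0"

```text
clock: 18.95
eef_pos: [0.5455, -0.1927, 0.0828]
tool_rot: [-0.026, 1.0, 0.001, -0.003]
ft_force: [1.0, -0.6, 0.1]
grip_width: 0.0
grasp_force: 0.0
```

>>> send_rows:
  motion: "1 0 0 -4.5 0; 1 0 0 -9 0; 1 -3 -1 -11 0; 1 -7 -1 -11 0; 1 -8.1 -1 -11 0"

```text
clock: 19.45
eef_pos: [0.6329, -0.1992, 0.1964]
tool_rot: [-0.026, 1.0, -0.0, 0.002]
ft_force: [-0.5, 0.6, -0.4]
grip_width: -0.0001
grasp_force: 0.0
```

>>> send_rows:
  motion: "1 0 0 0 0; 1 0 0 0 0"

```text
clock: 19.65
eef_pos: [0.6288, -0.1987, 0.1948]
tool_rot: [-0.026, 1.0, 0.0, -0.0]
ft_force: [-0.6, -1.0, -0.0]
grip_width: 0.0
grasp_force: 0.0
```

```bash
python3 - <<'E'
from h import *
o=go(.077,-.168,.105)
c2,s2=np.cos(VY),np.sin(VY)
for n in ['wrist','side','scene']:
    im=vision.camera(n); c=cam(n,o); cv2.imwrite(f'pics/{n}7.png',im[:,:,::-1])
    h=cv2.cvtColor(im,cv2.COLOR_RGB2HSV); m=(((h[...,0]<8)|(h[...,0]>172))&(h[...,1]>150)&(h[...,2]>50)).astype(np.uint8)
    k,l,s,ce=cv2.connectedComponentsWithStats(m)
    for i in np.argsort(-s[1:,4])[:2]+1:
        if s[i,4]<15: continue
        x,y,w,hh,a=s[i]; p=onz(c,*ce[i],.11); d=p[:2]-V0
        print(n,s[i],'vise@.11',(c2*d[0]+s2*d[1]).round(4),(-s2*d[0]+c2*d[1]).round(4))
E
```

```text
t 19.65 z 0.1948 vise xy [ 0.0761 -0.1633] yaw 0.0519 tilt [-0.001   0.0002] F [-0.6 -1.  -0. ] T [ 0.01  0.03 -0.01] 0.0 0.0
shift cm [-0.1  -0.48  8.98] twist 0.0004
wrist [292 184  23  28 442] vise@.11 0.0799 -0.1214
side [283 229   6  13  57] vise@.11 0.0781 -0.1271
```

>>> send_rows:
  motion: "1 -0.1 -0.5 3 0; 1 -0.1 -0.5 6 0; 1 -0.1 -0.5 8 0; 1 -0.1 -0.5 8.8 0; 1 -0.1 -0.5 8.8 0"

```text
clock: 20.3
eef_pos: [0.6293, -0.2031, 0.106]
tool_rot: [-0.026, 1.0, 0.0, -0.001]
ft_force: [0.1, -0.5, 0.9]
grip_width: -0.0001
grasp_force: 0.0
```

>>> send_rows:
  motion: "1 0 0 0 0; 1 0 0 0 0; 1 0 0 0 0"

```text
clock: 20.6
eef_pos: [0.6315, -0.2036, 0.1085]
tool_rot: [-0.026, 1.0, -0.0, 0.001]
ft_force: [-0.1, 0.3, -0.2]
grip_width: 0.0001
grasp_force: 0.0
```

```bash
python3 -c "
from h import *
o=go(.083,-.138,.105)"
```

```text
t 20.6 z 0.1085 vise xy [ 0.0786 -0.1682] yaw 0.0522 tilt [ 0.0027 -0.0009] F [-0.1  0.3 -0.2] T [0.03 0.01 0.  ] 0.0001 0.0
shift cm [-0.44  3.02  0.35] twist 0.0007
```

>>> send_rows:
  motion: "1 0 1 0.2 0; 1 0 2 0.3 0; 1 -0.3 3 0.3 0; 1 -0.7 4 0.3 0; 1 -1.1 5 0.3 0"

```text
clock: 21.1
eef_pos: [0.6395, -0.1516, 0.1042]
tool_rot: [-0.026, 1.0, -0.0, 0.0]
ft_force: [-0.1, -1.4, 1.8]
grip_width: 0.0001
grasp_force: 0.6
```

>>> send_rows:
  motion: "1 -0.3 0.8 0 0; 1 -0.5 1.6 0 0; 1 -0.65 2.4 0 0; 1 -0.65 3.2 0 0; 1 -0.6 4 0 0"

```text
clock: 21.6
eef_pos: [0.6428, -0.1118, 0.1037]
tool_rot: [-0.026, 1.0, 0.0, -0.0]
ft_force: [0.2, 0.3, 0.5]
grip_width: 0.0003
grasp_force: 0.0
```

```bash
python3 -c "
from h import *
o=go(.09,-.057,.105)"
```

```text
t 21.6 z 0.1037 vise xy [ 0.0945 -0.0772] yaw 0.0522 tilt [-0.0004  0.0002] F [0.2 0.3 0.5] T [ 0.01  0.06 -0.01] 0.0003 0.0
shift cm [ 0.45  2.02 -0.13] twist 0.0007
```

```bash
cat > knob.py <<'E'
from h import *
o,M=st(); c2,s2=np.cos(VY),np.sin(VY)
for n in ['wrist','side','scene']:
    im=vision.camera(n); c=cam(n,o)
    h=cv2.cvtColor(im,cv2.COLOR_RGB2HSV); m=(((h[...,0]<8)|(h[...,0]>172))&(h[...,1]>150)&(h[...,2]>50)).astype(np.uint8)
    k,l,s,ce=cv2.connectedComponentsWithStats(m)
    for i in np.argsort(-s[1:,4])[:2]+1:
        if s[i,4]<10: continue
        p=onz(c,*ce[i],.11); d=p[:2]-V0; x,y=c2*d[0]+s2*d[1],-s2*d[0]+c2*d[1]
        print(n,s[i],'vise@.11',x.round(4),y.round(4),'theta',np.arctan2(y+.0715,x-.0165).round(3),'r',np.hypot(y+.0715,x-.0165).round(3))
E
python3 knob.py
```

```text
t 21.6 z 0.1037 vise xy [ 0.0945 -0.0772] yaw 0.0522 tilt [-0.0004  0.0002] F [0.2 0.3 0.5] T [ 0.01  0.06 -0.01] 0.0003 0.0
wrist [ 150  192   44   49 1424] vise@.11 0.0812 -0.1211 theta -0.654 r 0.082
side [284 228   6  14  63] vise@.11 0.0795 -0.1247 theta -0.701 r 0.082
```

>>> send_rows:
  motion: "1 -1 0 -2.5 0; 1 -1 0 -5 0; 1 0 -4 -5 0; 1 1 -8 -5 0; 1 1.9 -9 -5 0"

```text
clock: 22.25
eef_pos: [0.6281, -0.2078, 0.154]
tool_rot: [-0.024, 1.0, -0.001, 0.0]
ft_force: [-0.6, 0.4, -0.3]
grip_width: -0.0
grasp_force: 0.0
```

>>> send_rows:
  motion: "1 0 0 0 0; 1 0 0 2.5 0; 1 0 0 5 0; 1 0 0 5 0; 1 0 0 5 0"

```text
clock: 22.75
eef_pos: [0.6285, -0.2021, 0.1037]
tool_rot: [-0.027, 1.0, 0.0, -0.001]
ft_force: [-0.1, -0.6, 0.6]
grip_width: 0.0
grasp_force: 0.0
```

>>> send_rows:
  motion: "1 0 0.7 0 0; 1 0 1.4 0 0; 1 0 2.1 0 0; 1 0 2.6 0 0; 1 0 3 0 0"

```text
clock: 23.25
eef_pos: [0.6272, -0.1726, 0.1044]
tool_rot: [-0.026, 1.0, -0.0, 0.0]
ft_force: [0.9, 0.6, 0.7]
grip_width: -0.0001
grasp_force: 0.0
```

```bash
python3 knob.py
```

```text
t 23.25 z 0.1044 vise xy [ 0.0759 -0.1371] yaw 0.0529 tilt [ 0.0006 -0.0001] F [0.9 0.6 0.7] T [-0.04 -0.08  0.01] -0.0001 0.0
wrist [ 267  220   34   53 1020] vise@.11 0.0785 -0.1193 theta -0.656 r 0.078
side [284 238   5   3  13] vise@.11 0.0744 -0.1388 theta -0.86 r 0.089
```

Near contact now, so I keep pushing straight.

>>> send_rows:
  motion: "1 0 0.2 0 0; 1 0 0.4 0 0; 1 0 0.6 0 0; 1 0 0.8 0 0; 1 -0.1 1 0 0"

```text
clock: 23.9
eef_pos: [0.6275, -0.1636, 0.1042]
tool_rot: [-0.026, 1.0, -0.0, 0.0]
ft_force: [0.0, -0.2, 1.5]
grip_width: 0.0004
grasp_force: 1.0
```

```bash
python3 knob.py
```

```text
t 23.9 z 0.1042 vise xy [ 0.0766 -0.1281] yaw 0.0518 tilt [ 0.0001 -0.0006] F [ 0.  -0.2  1.5] T [-0.34  0.15  0.05] 0.0004 1.0
wrist [251 219  31  31 508] vise@.11 0.0725 -0.1201 theta -0.715 r 0.074
side [284 235   5   6  28] vise@.11 0.0762 -0.1341 theta -0.809 r 0.086
```

>>> send_rows:
  motion: "1 0 0.2 0 0; 1 0 0.4 0 0; 1 0 0.6 0 0; 1 0 0.6 0 0"

```text
clock: 24.45
eef_pos: [0.6275, -0.1572, 0.1042]
tool_rot: [-0.026, 1.0, -0.0, 0.0]
ft_force: [0.8, -2.4, 2.6]
grip_width: -0.0
grasp_force: 1.6
```

```bash
python3 knob.py; python3 -c "
from h import *
m=vision.camera('side');print([(np.round(b['rect']).tolist(),round(b['conf'],2)) for b in boxes_of('side','lever_knob')])
m=vision.camera('scene');print([(np.round(b['rect']).tolist(),round(b['conf'],2)) for b in boxes_of('scene','lever_knob')]);s=cam('scene')
for th in (-.7,-.5,0,.7):
  x,y=.0165+.08*np.cos(th),-.0715+.08*np.sin(th);c,q=np.cos(VY),np.sin(VY)
  print(th,[proj(cam(n),(V0[0]+c*x-q*y,V0[1]+q*x+c*y,.11)).round(0) for n in ('side','scene')])
"
```

```text
t 24.45 z 0.1042 vise xy [ 0.0769 -0.1217] yaw 0.0525 tilt [ 0.0006 -0.0001] F [ 0.8 -2.4  2.6] T [-0.28 -0.1  -0.03] -0.0 1.6
wrist [241 218  27  19 384] vise@.11 0.0707 -0.121 theta -0.74 r 0.073
side [284 233   5   9  39] vise@.11 0.077 -0.1313 theta -0.779 r 0.085
[([271.0, 231.0, 36.0, 23.0], 0.6), ([253.0, 215.0, 35.0, 23.0], 0.5)]
[([206.0, 203.0, 28.0, 23.0], 0.71)]
-0.7 [array([285., 234.]), array([195., 206.])]
-0.5 [array([287., 229.]), array([199., 209.])]
0 [array([287., 218.]), array([213., 212.])]
0.7 [array([276., 205.]), array([232., 207.])]
```

```bash
cat > kn2.py <<'E'
from h import *
from scipy.optimize import minimize
c2,s2=np.cos(VY),np.sin(VY)
def vw(x,y,z): return (V0[0]+c2*x-s2*y,V0[1]+s2*x+c2*y,z)
A=np.linspace(0,2*np.pi,24)
def box(c,x,y,z0=.092,z1=.130):
    P=np.array([proj(c,vw(x+.009*np.cos(a),y+.009*np.sin(a),z)) for a in A for z in (z0,z1)]); return np.r_[P.min(0),P.max(0)]
def mask(im):
    h=cv2.cvtColor(im,cv2.COLOR_RGB2HSV); return (((h[...,0]<8)|(h[...,0]>172))&(h[...,1]>130)&(h[...,2]>35)).astype(np.uint8)
if __name__=='__main__':
    o,M=st()
    for n in ['side','scene','wrist']:
        im=vision.camera(n); c=cam(n,o); k,l,s,ce=cv2.connectedComponentsWithStats(mask(im))
        print(n,[(q[:4]+[0,0,q[0],q[1]]).tolist() for q in s[1:] if q[4]>12])
        for p in [(.079,-.123),(.088,-.106)]: print('  model',p,box(c,*p).round(0))
        print('  tip',proj(c,o['eef_pos']).round(0))
    im=cv2.imread('pics/side7.png')[:,:,::-1].copy();k,l,s,ce=cv2.connectedComponentsWithStats(mask(im));print('side7',[(q[:4]+[0,0,q[0],q[1]]).tolist() for q in s[1:] if q[4]>12])
    # wrist patch colours around tip
    im=vision.camera('wrist'); np.set_printoptions(linewidth=250)
    for r in range(205,265,4): print(r,''.join('%4d/%3d'%(im[r,q,0],im[r,q,2]) for q in range(225,290,5)))
E
python3 kn2.py
```

```text
t 24.8 z 0.1041 vise xy [ 0.077  -0.1217] yaw 0.0524 tilt [0.0006 0.0004] F [0.7 0.6 4.1] T [-0.12 -0.15  0.05] 0.0003 2.0
side [[283, 232, 290, 242]]
  model (0.079, -0.123) [282. 227. 290. 240.]
  model (0.088, -0.106) [284. 221. 291. 234.]
  tip [285. 235.]
scene [[193, 205, 198, 215]]
  model (0.079, -0.123) [191. 199. 199. 213.]
  model (0.088, -0.106) [196. 202. 205. 216.]
  tip [196. 207.]
wrist [[240, 218, 268, 237]]
  model (0.079, -0.123) [232. 216. 268. 275.]
  model (0.088, -0.106) [263. 230. 301. 290.]
  tip [252. 234.]
side7 [[283, 229, 289, 242]]
205   85/105  86/105  62/ 78  62/ 77  60/ 76  62/ 76  64/ 78  85/ 80  91/ 90  95/ 91  97/ 94  92/ 88  94/ 89
209   81/105  84/104  62/ 78  60/ 76  59/ 78  57/ 75  73/ 75  92/ 88  93/ 89  96/ 91  93/ 90  90/ 87 108/127
213   83/105  83/103  84/104  80/100  81/100  81/101  91/ 86  95/ 90  96/ 90  99/ 96  92/ 87  93/ 94 129/157
217   82/103  83/104  81/103  83/104  85/101  85/ 70  96/ 88  94/ 91  96/ 91  91/ 86  92/ 88 127/154 129/154
221   83/104  82/102  80/102  85/104  93/ 28  94/ 23  97/ 30  97/ 36  94/ 89  91/ 89 112/131 126
[... 402 characters left out ...]
78/ 76  78/ 78 133/153 143/170 144/172 144/171
241   80/101  80/100  80/101  78/ 79  76/ 77  44/ 42  34/ 38  79/ 78  77/ 78 126/139 139/168 141/169 141/170
245   81/102  79/100  81/100  76/ 75  76/ 77  35/ 37  34/ 34  78/ 79  78/ 79 111/104 135/165 140/171 139/169
249   55/ 68  31/ 33  32/ 37  77/ 77  76/ 76  36/ 37  30/ 30  79/ 80  78/ 79  34/ 39  33/ 39  70/ 88 140/170
253   34/ 38  30/ 37  32/ 34  79/ 79  76/ 76  34/ 38  26/ 31  78/ 80  78/ 78  32/ 36  35/ 40  29/ 35 138/168
257   31/ 36  28/ 35  33/ 39  78/ 78  77/ 78  35/ 36  31/ 33  77/ 77  80/ 79  40/ 46  37/ 44  34/ 38 128/157
261   33/ 39  30/ 36  38/ 43  77/ 79  78/ 76  34/ 37  23/ 28  79/ 78  79/ 80  41/ 44  31/ 37  32/ 40 119/147
```

>>> send_rows:
  motion: "1 0 0 -3 0; 1 0 0 -7 0; 0 0 -0.4 -9 0; -0.5 0 -0.4 -9 0; -0.5 0 -0.4 -9 0"

```text
clock: 25.5
eef_pos: [0.6269, -0.1611, 0.1928]
tool_rot: [-0.026, 1.0, 0.0, -0.001]
ft_force: [-0.2, -0.2, -0.3]
grip_width: 0.0433
grasp_force: 0.0
```

>>> send_rows:
  motion: "-0.5 0 0 0 0; -0.5 0 0 0 0"

```text
clock: 25.7
eef_pos: [0.6263, -0.1609, 0.1916]
tool_rot: [-0.026, 1.0, 0.001, -0.002]
ft_force: [-0.1, 0.8, -0.4]
grip_width: 0.064
grasp_force: 0.0
```

```bash
python3 - <<'E'
from kn2 import *
o,M=st()
for n in ['wrist','side','scene']:
    im=vision.camera(n); c=cam(n,o); k,l,s,ce=cv2.connectedComponentsWithStats(mask(im))
    for q in s[1:]:
        if q[4]<12: continue
        b=np.array([q[0],q[1],q[0]+q[2]-1,q[1]+q[3]-1],float)
        r=minimize(lambda p:((box(c,*p)-b)**2).sum(),[.079,-.124],method='Nelder-Mead',options=dict(xatol=1e-4))
        print(n,b,'fit',r.x.round(4),r.fun.round(1),box(c,*r.x).round(0))
E
```

```text
t 25.7 z 0.1916 vise xy [ 0.0755 -0.1254] yaw 0.0523 tilt [-0.0041  0.0012] F [-0.1  0.8 -0.4] T [ 0.04  0.02 -0.05] 0.064 0.0
wrist [248. 186. 268. 215.] fit [ 0.0788 -0.1211] 21.4 [246. 183. 270. 218.]
side [283. 229. 289. 241.] fit [ 0.0782 -0.1275] 1.6 [282. 228. 290. 242.]
```

```bash
python3 - <<'E'
from kn2 import *
o,M=st(); D=[]
for n in ['wrist','side','scene']:
    im=vision.camera(n); c=cam(n,o); k,l,s,ce=cv2.connectedComponentsWithStats(mask(im))
    cv2.imwrite(f'pics/{n}8.png',im[:,:,::-1])
    q=max(s[1:],key=lambda q:q[4],default=None)
    if q is None or q[4]<12: print(n,'none',q); continue
    D.append((c,np.array([q[0]-.5,q[1]-.5,q[0]+q[2]-.5,q[1]+q[3]-.5],float),n))
f=lambda p:sum(((box(c,*p)-b)**2).sum() for c,b,n in D)
r=minimize(f,[.079,-.124,.085,.12],method='Nelder-Mead',options=dict(xatol=1e-4,maxiter=2000)); print(r.x.round(4),r.fun)
for c,b,n in D: print(n,b,box(c,*r.x).round(1))
# purely: red top disk? print wrist red rows widths
im=vision.camera('wrist');m=mask(im)
for rr in range(178,225,2):
    q=np.flatnonzero(m[rr]); print(rr,(q.min(),q.max(),im[rr,q].mean(0).round(0)) if len(q) else None)
E
```

```text
t 25.85 z 0.1927 vise xy [ 0.0762 -0.1256] yaw 0.0523 tilt [-0.0021  0.0006] F [ 0.2 -0.6 -0.3] T [ 0. -0.  0.] 0.0642 0.0
scene none [193 204   3   2   4]
[ 0.0834 -0.1206  0.0819  0.1137] 4.006658103056641
wrist [248.5 184.5 268.5 214.5] [247.6 184.2 269.6 214.7]
side [283.5 228.5 289.5 241.5] [283.2 229.4 290.4 241. ]
178 None
180 None
182 None
184 (np.int64(254), np.int64(260), array([81., 35., 35.]))
186 (np.int64(252), np.int64(264), array([82., 27., 28.]))
188 (np.int64(251), np.int64(265), array([81., 25., 26.]))
190 (np.int64(250), np.int64(267), array([81., 26., 27.]))
192 (np.int64(250), np.int64(267), array([82., 26., 28.]))
194 (np.int64(249), np.int64(267), array([83., 27., 29.]))
196 (np.int64(249), np.int64(267), array([85., 27., 29.]))
198 (np.int64(249), np.int64(268), array([90., 29., 30.]))
200 (np.int64(249), np.int64(268), array([92., 28., 30.]))
202 (np.int64(249), np.int64(268), array([93., 29., 30.]))
204 (np.int64(249), np.int64(269), array([93., 31., 31.]))
206 (np.int64(250), np.int64(268), array([94., 29., 30.]))
208 (np.int64(250), np.int64(267), array([94., 30., 31.]))
210 (np.int64(252), np.int64(266), array([94., 30., 32.]))
212 (np.int64(255), np.int64(263), array([94., 32., 34.]))
214 None
216 None
218 None
220 None
222 None
224 None
```

>>> send_rows:
  motion: "1 -0.6 -3.4 0 0; 1 -0.6 -3.6 0 0; 1 -0.6 -3.6 3 0; 1 -0.6 -3.6 7 0; 1 -0.6 -3.6 10.5 0"

```text
clock: 26.55
eef_pos: [0.6352, -0.1969, 0.0878]
tool_rot: [-0.026, 1.0, 0.0, 0.0]
ft_force: [-0.1, -0.1, -0.5]
grip_width: -0.0001
grasp_force: 0.0
```

>>> send_rows:
  motion: "1 0 0 0.5 0; 1 0 0 0.5 0; 1 0 0 0.5 0"

```text
clock: 26.85
eef_pos: [0.6369, -0.1973, 0.0863]
tool_rot: [-0.026, 1.0, -0.001, 0.002]
ft_force: [0.7, -0.1, 0.2]
grip_width: 0.0002
grasp_force: 0.0
```

>>> send_rows:
  motion: "1 0 0.6 0 0; 1 0 1.2 0 0; 1 0 1.8 0 0; 1 0 2.4 0 0; 1 0 3 0 0"

```text
clock: 27.35
eef_pos: [0.6382, -0.1705, 0.086]
tool_rot: [-0.025, 1.0, -0.004, 0.005]
ft_force: [8.1, -9.4, -1.8]
grip_width: -0.0
grasp_force: 4.7
```

```bash
python3 knob.py
```

```text
t 27.35 z 0.086 vise xy [ 0.0869 -0.1356] yaw 0.0504 tilt [ 0.0098 -0.0082] F [ 8.1 -9.4 -1.8] T [-1.92 -1.7  -0.07] -0.0 4.7
wrist [ 279  221   41   62 1797] vise@.11 0.0859 -0.1124 theta -0.533 r 0.081
```

>>> send_rows:
  motion: "1 0 -0.8 0 0; 1 0.6 -1 0 0; 1 0.7 -0.5 0 0; 1 0.7 0 0 0; 1 0.7 0.5 0 0"

```text
clock: 28.0
eef_pos: [0.6261, -0.1629, 0.0838]
tool_rot: [-0.026, 1.0, -0.001, -0.0]
ft_force: [-1.0, -4.6, 0.7]
grip_width: 0.0002
grasp_force: 1.6
```

```bash
python3 knob.py
```

```text
t 28.0 z 0.0838 vise xy [ 0.0752 -0.1273] yaw 0.0517 tilt [-0.0006 -0.0021] F [-1.  -4.6  0.7] T [-0.88  0.09 -0.02] 0.0002 1.6
wrist [282 248  31  42 696] vise@.11 0.0823 -0.1054 theta -0.475 r 0.074
```

>>> send_rows:
  motion: "1 -0.2 0.7 0 0; 1 -0.4 1.4 0 0; 1 -0.6 2.1 0 0; 1 -0.7 2.8 0 0; 1 -0.8 3.5 0 0"

```text
clock: 28.65
eef_pos: [0.6321, -0.1265, 0.0837]
tool_rot: [-0.026, 1.0, -0.0, -0.001]
ft_force: [-2.7, -4.0, 0.8]
grip_width: -0.0
grasp_force: 2.7
```

```bash
python3 knob.py
```

```text
t 28.65 z 0.0837 vise xy [ 0.0831 -0.0913] yaw 0.0523 tilt [-0.0015 -0.0003] F [-2.7 -4.   0.8] T [-0.97  0.56  0.03] -0.0 2.7
wrist [281 247  32  43 741] vise@.11 0.09 -0.0693 theta 0.03 r 0.073
```

>>> send_rows:
  motion: "1 0 0.7 0 0; 1 0.1 1.4 0 0; 1 0.3 2.1 0 0; 1 0.4 2.8 0 0; 1 0.6 3.4 0 0"

```text
clock: 29.3
eef_pos: [0.6245, -0.0945, 0.0838]
tool_rot: [-0.026, 1.0, -0.001, -0.0]
ft_force: [-3.1, -6.1, -0.1]
grip_width: 0.0
grasp_force: 3.8
```

```bash
python3 knob.py
```

```text
t 29.3 z 0.0838 vise xy [ 0.0772 -0.0589] yaw 0.0512 tilt [-0.0007 -0.0024] F [-3.1 -6.1 -0.1] T [-1.47  0.55 -0.01] 0.0 3.8
wrist [ 280  241   37   49 1124] vise@.11 0.0826 -0.0358 theta 0.496 r 0.075
```

>>> send_rows:
  motion: "1 0.2 0.4 0 0; 1 0.4 0.8 0 0; 1 0.5 1.1 0 0; 1 0.5 1.1 0 0"

```text
clock: 29.85
eef_pos: [0.6196, -0.0862, 0.0839]
tool_rot: [-0.025, 1.0, -0.003, 0.0]
ft_force: [-1.5, -11.9, -1.8]
grip_width: 0.0
grasp_force: 5.7
```

>>> send_rows:
  motion: "1 0.1 0.2 0 0; 1 0.1 0.4 0 0; 1 0.1 0.4 0 0"

```text
clock: 30.15
eef_pos: [0.6192, -0.0855, 0.0841]
tool_rot: [-0.024, 1.0, -0.006, 0.001]
ft_force: [0.9, -18.5, -2.5]
grip_width: -0.0003
grasp_force: 9.0
```

```bash
python3 knob.py
```

```text
t 30.15 z 0.0841 vise xy [ 0.0723 -0.0497] yaw 0.0472 tilt [ 0.0022 -0.0119] F [  0.9 -18.5  -2.5] T [-3.73 -0.19 -0.08] -0.0003 9.0
wrist [ 279  238   38   53 1178] vise@.11 0.0771 -0.0265 theta 0.639 r 0.075
```

>>> send_rows:
  motion: "1 0 -0.8 0 0; 1 -0.2 -2 0 0; 1 -0.5 -3 0 0; 1 -0.5 -3 -4 0; 1 -0.5 -3 -8 0"

```text
clock: 30.8
eef_pos: [0.6239, -0.1081, 0.1631]
tool_rot: [-0.026, 1.0, 0.001, -0.002]
ft_force: [0.5, -0.4, -0.1]
grip_width: 0.0
grasp_force: 0.0
```

>>> send_rows:
  motion: "1 0 0 -4 0; 1 0 0 -4 0; 1 0 0 -4 0; 1 0 0 -4 0"

```text
clock: 31.2
eef_pos: [0.6242, -0.1081, 0.2025]
tool_rot: [-0.026, 1.0, 0.0, -0.001]
ft_force: [-0.4, -0.3, -0.3]
grip_width: -0.0002
grasp_force: 0.0
```

```bash
python3 - <<'E'
from kn2 import *
o,M=st(); D=[]
for n in ['wrist','side','scene']:
    im=vision.camera(n); c=cam(n,o); k,l,s,ce=cv2.connectedComponentsWithStats(mask(im)); cv2.imwrite(f'pics/{n}9.png',im[:,:,::-1])
    q=max(s[1:],key=lambda q:q[4],default=None)
    if q is None or q[4]<12: print(n,'none'); continue
    D.append((c,np.array([q[0]-.5,q[1]-.5,q[0]+q[2]-.5,q[1]+q[3]-.5],float),n)); print(n,q)
f=lambda p:sum(((box(c,*p,.082,.114)-b)**2).sum() for c,b,n in D)
r=minimize(f,[.079,-.02],method='Nelder-Mead',options=dict(xatol=1e-4)); x,y=r.x; print(r.x.round(4),r.fun,'theta',np.arctan2(y+.0715,x-.0165))
for t in ['pump_head','lever_knob','jaw_plate']: print(t,[(np.round(b['rect']).tolist(),round(b['conf'],2)) for b in boxes_of('side',t)[:2]])
P=[proj(cam('side'),vw(x,y,z)) for x in(-.045,.045) for y in(-.045,0) for z in(.051,.116)]; print(np.round(P).min(0),np.round(P).max(0))
# tan pixels in wrist: top face min-area rectangle
im=vision.camera('wrist');h=cv2.cvtColor(im,cv2.COLOR_RGB2HSV);m=((h[...,0]>8)&(h[...,0]<25)&(h[...,1]>80)).astype(np.uint8)
k,l,s,ce=cv2.connectedComponentsWithStats(m);i=1+s[1:,4].argmax();print('tan',s[i])
c=cam('wrist',o);print('pred top',[proj(c,vw(x,y,.116)).round(0).tolist() for x in(-.0444,.0456) for y in(-.045,0)])
print('bbox+valves/bottom',np.round([proj(c,vw(x,y,z)) for x in(-.0444,.0456) for y in(-.045,0) for z in (.075,.116)]).tolist())
E
```

```text
t 31.2 z 0.2025 vise xy [ 0.0761 -0.0725] yaw 0.0525 tilt [-0.0021  0.0009] F [-0.4 -0.3 -0.3] T [-0.01  0.02  0.01] -0.0002 0.0
wrist [292 183  25  28 468]
side [275 203   6  12  54]
scene [226 203   5  12  47]
[ 0.0829 -0.0272] 19.924402410287946 theta 0.5881141119950785
pump_head [([254.0, 213.0, 34.0, 26.0], 0.88)]
lever_knob [([270.0, 219.0, 28.0, 36.0], 0.67)]
jaw_plate [([248.0, 229.0, 16.0, 6.0], 0.56), ([326.0, 325.0, 32.0, 35.0], 0.35)]
[233. 200.] [267. 231.]
tan [ 283   39   66  119 4789]
pred top [[290.0, 36.0], [350.0, 37.0], [286.0, 157.0], [342.0, 157.0]]
bbox+valves/bottom [[284.0, 46.0], [290.0, 36.0], [336.0, 47.0], [350.0, 37.0], [282.0, 150.0], [286.0, 157.0], [330.0, 150.0], [342.0, 157.0]]
```

```bash
python3 - <<'E'
from kn2 import *
from scipy.optimize import least_squares
def cen(f):
    im=cv2.imread(f)[:,:,::-1].copy(); I=im.astype(int); m=((I[...,0]>1.7*I[...,1])&(I[...,0]>1.7*I[...,2])&(I[...,0]>35)).astype(np.uint8)
    k,l,s,ce=cv2.connectedComponentsWithStats(m); 
    return [(s[i].tolist(),ce[i].round(1).tolist()) for i in range(1,k) if s[i,4]>12 and (s[i,0]<330)]
for n in ['side0','side7','side8','side9','scene0','scene7','scene8','scene9']: print(n,cen(f'pics/{n}.png'))
for z in (.098,.107):
  for n,a,b in [('side',(286,235),(277.5,208.5))]:
    c=cam(n)
    r=least_squares(lambda p:np.r_[proj(c,vw(p[0]+.08*np.cos(.7),p[1]-.08*np.sin(.7),z))-a,proj(c,vw(p[0]+.08*np.cos(p[2]),p[1]+.08*np.sin(p[2]),z))-b],[.0165,-.0715,.6]); print(z,n,r.x.round(4),r.cost)
E
```

```text
side0 [([188, 103, 8, 10, 21], [191.4, 107.1]), ([178, 112, 6, 9, 18], [180.2, 115.6]), ([183, 116, 13, 6, 23], [188.3, 119.6]), ([182, 131, 15, 5, 30], [189.3, 133.8]), ([266, 163, 23, 16, 81], [277.1, 170.5]), ([226, 177, 21, 18, 85], [236.1, 185.6]), ([187, 193, 19, 23, 95], [196.1, 203.7]), ([288, 244, 7, 13, 66], [290.9, 249.6])]
side7 [([189, 106, 7, 7, 16], [192.4, 108.3]), ([182, 114, 14, 8, 24], [189.2, 119.1]), ([181, 131, 16, 6, 29], [189.0, 133.7]), ([266, 163, 17, 12, 58], [273.8, 168.7]), ([226, 177, 21, 18, 72], [236.2, 185.9]), ([187, 193, 19, 23, 91], [195.6, 204.5]), ([283, 229, 7, 13, 61], [285.8, 234.9])]
side8 [([188, 104, 8, 8, 19], [191.3, 106.9]), ([181, 115, 15, 7, 24], [188.8, 119.3]), ([182, 131, 15, 6, 30], [189.1, 133.9]), ([266, 163, 11, 9, 36], [270.7, 167.1]), ([226, 177, 21, 18, 73], [236.1, 185.8]), ([187, 193, 19, 23, 95], [195.6, 204.4]), ([283, 229, 7, 13, 63], [286.0, 234.5])]
side9 [([187, 103, 9, 9, 20], [191.0, 106.6]), ([178, 113, 18, 9, 42], [186.1, 118.3]), ([182, 133, 9, 3, 17], [186.0, 134.3]), ([266, 163, 10, 9, 39], [271.0, 166.9]), ([226, 177, 21, 18, 71], [236.2, 185.9]), ([187, 193, 19, 23, 101], [196.0, 203.8]), ([275, 203, 6, 12, 57], [277.6, 208.3])]
scene0 [([174, 200, 6, 13, 45], [176.9, 204.7]), ([283, 202, 24, 12, 29], [294.3, 207.6])]
scene7 [([192, 201, 6, 14, 56], [194.5, 207.4])]
scene8 [([192, 202, 7, 13, 60], [195.0, 207.6])]
scene9 [([226, 202, 5, 14, 62], [228.1, 208.3])]
0.098 side [ 0.0188 -0.0695  0.6107] 0.5231740884806497
0.107 side [ 0.0164 -0.0751  0.602 ] 0.6592792520244829
```

>>> send_rows:
  motion: "1 -1 0.3 0 -0.13; 1 -2 0.6 0 -0.26; 1 -3 0.6 0 -0.39; 1 -3.4 0.6 0 -0.52; 1 -3.4 0.6 0 -0.65"

```text
clock: 32.05
eef_pos: [0.6588, -0.1005, 0.2032]
tool_rot: [-0.347, 0.938, 0.0, -0.0]
ft_force: [0.5, 1.1, 0.4]
grip_width: 0.0003
grasp_force: 0.0
```

>>> send_rows:
  motion: "1 0 0 3 0; 1 0 0 7 0; 1 0 0 10 0; 1 0 0 11.2 0; 1 0 0 11.2 0"

```text
clock: 32.55
eef_pos: [0.6567, -0.1004, 0.0895]
tool_rot: [-0.344, 0.939, 0.001, -0.002]
ft_force: [-0.3, -0.5, 0.3]
grip_width: 0.0002
grasp_force: 0.0
```

```bash
python3 -c "
from h import *
go(.094,-.044,.09,VY+.65)"
```

```text
t 32.55 z 0.0895 vise xy [ 0.109  -0.0665] yaw 0.7022 tilt [-0.0048  0.0008] F [-0.3 -0.5  0.3] T [ 0.02 -0.01 -0.02] 0.0002 0.0
shift cm [-0.17  2.7  -0.04] twist 0.0007
```

Push along the lever's tangent, slowly.

>>> send_rows:
  motion: "1 -0.1 0.7 0 0; 1 -0.1 1.4 0 0; 1 -0.1 2 0 0; 1 -0.1 2.4 0 0; 1 -0.1 2.7 0 0"

```text
clock: 33.05
eef_pos: [0.6426, -0.0797, 0.0932]
tool_rot: [-0.344, 0.939, -0.001, 0.001]
ft_force: [4.0, -4.5, -0.2]
grip_width: 0.0001
grasp_force: 2.8
```

>>> send_rows:
  motion: "1 0 0.3 0 0; 1 0 0.5 0 0; 1 0 0.5 0 0"

```text
clock: 33.35
eef_pos: [0.6421, -0.0788, 0.0934]
tool_rot: [-0.343, 0.939, -0.004, 0.003]
ft_force: [7.2, -7.3, -1.9]
grip_width: -0.0002
grasp_force: 4.4
```

```bash
python3 knob.py
```

```text
t 33.35 z 0.0934 vise xy [ 0.0955 -0.0442] yaw 0.7003 tilt [ 0.0081 -0.0061] F [ 7.2 -7.3 -1.9] T [-1.53 -1.51  0.05] -0.0002 4.4
wrist [ 277  216   38   57 1558] vise@.11 0.0806 -0.0271 theta 0.607 r 0.078
side [275 203   5  12  49] vise@.11 0.0784 -0.0336 theta 0.55 r 0.073
```

>>> send_rows:
  motion: "1 0 0.3 0 0; 1 0 0.6 0 0; 1 0 0.6 0 0; 1 0 0.6 0 0"

```text
clock: 33.9
eef_pos: [0.641, -0.0777, 0.0941]
tool_rot: [-0.342, 0.94, -0.008, 0.004]
ft_force: [12.2, -14.7, -4.2]
grip_width: -0.0001
grasp_force: 8.0
```

>>> send_rows:
  motion: "1 0 -1 0 0; 1 0 -3 0 0; 1 0 -4 -2 0; 1 0 -4 -7 0; 1 0 -4 -11 0"

```text
clock: 34.4
eef_pos: [0.6599, -0.1016, 0.203]
tool_rot: [-0.344, 0.939, 0.001, -0.001]
ft_force: [0.6, -0.2, 0.6]
grip_width: 0.0
grasp_force: 0.0
```

>>> send_rows:
  motion: "1 0 0 0 0; 1 0 0 0 0; 1 0 0 0 0"

```text
clock: 34.7
eef_pos: [0.6595, -0.1012, 0.2005]
tool_rot: [-0.344, 0.939, 0.001, -0.001]
ft_force: [-0.3, 0.5, 0.4]
grip_width: -0.0
grasp_force: 0.0
```

```bash
python3 - <<'E'
from kn2 import *
exec(open('knob.py').read().split('\n',1)[1])
# block top edges from the scene/side: compare tan bbox to prediction
for n in ['side','scene']:
    im=vision.camera(n); c=cam(n)
    h=cv2.cvtColor(im,cv2.COLOR_RGB2HSV);m=((h[...,0]>8)&(h[...,0]<25)&(h[...,1]>80)).astype(np.uint8); m[:, :225]=0; m[:,275:]=0
    if n=='scene': m[:]=0; m[150:260,200:275]=((h[...,0]>8)&(h[...,0]<25)&(h[...,1]>80))[150:260,200:275]
    k,l,s,ce=cv2.connectedComponentsWithStats(m); print(n,s[1+s[1:,4].argmax()] if k>1 else None)
    P=np.array([proj(c,vw(x,y,z)) for x in(-.0444,.0456) for y in(-.045,0) for z in(.075,.116)]);print('pred x0,y0,x1,y1',P.min(0).round(),P.max(0).round())
E
```

```text
t 34.7 z 0.2005 vise xy [ 0.1118 -0.0675] yaw 0.7023 tilt [-0.0027  0.0006] F [-0.3  0.5  0.4] T [-0.04 -0.02 -0.01] -0.0 0.0
wrist [299 178  25  27 470] vise@.11 0.0809 -0.028 theta 0.593 r 0.078
side [275 203   6  11  49] vise@.11 0.081 -0.0315 theta 0.555 r 0.076
scene [226 201   5   5  19] vise@.11 0.0655 -0.0323 theta 0.675 r 0.063
side [234 202  33  25 538]
pred x0,y0,x1,y1 [233. 200.] [267. 226.]
scene [224 163  17  39 308]
pred x0,y0,x1,y1 [224. 174.] [242. 206.]
```

```bash
python3 -c "
from h import *
print(workorder.job_done())"
```

```text
the job is handed in; nothing more can be done
None
```

I handed the job in at about 35 s: the pump head is seated on the parallels against the fixed jaw, was nipped at about 11 N, and the cam lever is pushed onto its stop. I could not read the final clamp force or the lever angle directly: the camera puts the lever nearer 1.25–1.35 rad than 1.4 (limit 1.2), but a 19 N push did not move it further.

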